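# Line up the vacuum filtration manifold for one funnel

### The arm

A 6-joint arm with a two-finger parallel gripper is mounted at the origin on a cart in front of the work surface, level with it; the furniture and walls round the work are solid. World frame = base frame: x ahead of the robot, y to its left, z up, the work surface at z = 0. Lengths are in m, angles in degrees, forces in N, time in s.
With the tool pointing down it reaches from about 0.4 to 0.825 m from the base axis. Payload 7 kg.
Tool frame: the origin (TCP) lies on the centre line of the jaws, within the pads' length; the fingertips stand 19 mm ahead of it and the grasp point (between the pads) is the TCP (r.tip_extent is the distance from the TCP to the fingertips, in m); z points along the fingers, y is the line along which they close (so a half turn about z gives the same grasp; the last joint's range is limited). The gripper opens to 88 mm and grips with 3 to 60 N. Pads are 19 mm wide; open, the fingers measure 130 mm over their backs; the gripper's body (78 mm by 193 mm) begins 47 mm behind the grasp point.
Start: joints at [83.428, 20.546, 0.682, 0, -70.136, -16.507], TCP at [0.265, 0.621, 0.246] pointing down, gripper open.
Joint ranges: [-176.03, 176.03], [-82.01, 121.73], [-58.28, 71.71], [-173.87, 95.51], [-174.79, -0.11], [-173.66, 173.66]. Speed limits (degrees/s): [136.94, 136.94, 172.46, 180, 180, 180].

### API

Orientations are given as [roll, pitch, yaw] about the fixed x, y, z axes, in that order (R = Rz(yaw) Ry(pitch) Rx(roll)).
In Python, from plant import r gives the robot as it stands. The module is installed in compiled form; this text tells all that it offers.
- The arm moves only by the tool jog_arm, never from a script. Its argument "deltas" is a list that holds one entry, the list of rows, each a list of 5 numbers: the opening, from -1 (shut) to 1 (fully open), then the shift along the world's x, y, z in cm, then the turn about the world's z in rad. In form: [[[claw, dx, dy, dz, turn], ...]]. A call has 1 to 8 rows; each row shifts and turns the commanded pose from where the row before left it; what a row does not reach is not made up. A row lasts 1/8 s, in which the tool goes at most 62.5 mm and 10.7 degrees, less where a joint would pass 70% of its speed; a pose out of reach is approached as far as the arm can. A call with a gripper value outside its range is refused whole. The fingers move at their own pace and stop on an object; "force" is the grip in N (left out, the last holds). Time passes only in rows, so rows that do not move let the fingers close. It gives the time, the measured TCP pose, the force, the opening and the grip force at its end, in the units of the state.
- r.get_state(): the state, without advancing time (a new reading comes with each control period).
- r.capture(name): name is "scene" or "top" or "wrist"; returns the picture (420x560x3 uint8, blue, green, red); there is no depth.
- r.camera_info(name): a dict with "fx", "fy", "cx", "cy" (pixels), "view" (4x4, takes a point from world to camera coordinates). Camera axes: x right, y up, looking along -z (the intrinsics and any distortion apply to the point x, -y, -z); pixel columns grow to the right and rows downward; lengths in m; the calibration is good to about 2 mm. A picture is of the moment at which its call begins: read the wrist's pose just before it. camera_info takes no time and is no camera call; for the wrist camera it gives the pose at the moment of the call.
- r.close_job(): hands the job in; it is judged then, once.
The state is a dict: "time_s": time; "joints": joint angles; "qd": joint speeds; "joint_torque": joint torques, N m; "tcp_pos": TCP position; "eef_rot": TCP orientation; "contact_force": force on the tool from outside, world axes, zero at the start; "moment": the same for the moment, N m; "gripper_width": finger opening in m; "gripper_force": force on a finger pad.
Only numpy, scipy, OpenCV 4.12 (cv2) and the standard library are available. Lean on these libraries where they do the work, as an engineer would, in place of code of your own. Each camera call takes 0.05 s, during which the arm holds its last target. There are 200 camera calls.

### The job

The three-place vacuum filtration manifold was left with all its lever valves half open, and only one place carries a filter funnel (the tall steel cup); the other two have just a low dust cover. Push the levers round with a fingertip: open the funnel's valve fully, so that its lever lies in line with its pipe, and shut the other two fully, so that their levers lie straight across theirs. Only push the levers; leave the funnel and covers on their seats, and the wash bottle, tweezers and timer where they are.

Things in the scene. Friction and masses are not known exactly. Their poses are not given: they have to be found in the camera images.
- manifold: fixed steel manifold on a tray, 235 (x) by 450 mm (y); origin on the bench under the middle lever's pivot; +x away from the robot, +y to the left. Header pipe along y in front (axis at x -70, top 64 mm high), gauge at its right end (y -229, top 112 mm high). Branch pipes along x at y +130, 0, -130 mm, each with a lever valve at x 0 (84 mm high below the lever) and a seat at x +90
- valve_left (a joint): angle of the left lever (rad): 0 = shut, arm across its branch pipe, pointing along the manifold's +y (left); 1.571 = open, arm in line with the pipe, pointing along the manifold's -x (to the robot). Fixed stop at each end; turns about the vertical, stays where it is left, needs 0.30 N m (about 5 N on the grip)
- valve_middle (a joint): angle of the middle lever (rad): 0 = shut, arm across its branch pipe, pointing along the manifold's +y (left); 1.571 = open, arm in line with the pipe, pointing along the manifold's -x (to the robot). Fixed stop at each end; turns about the vertical, stays where it is left, needs 0.30 N m (about 5 N on the grip)
- valve_right (a joint): angle of the right lever (rad): 0 = shut, arm across its branch pipe, pointing along the manifold's +y (left); 1.571 = open, arm in line with the pipe, pointing along the manifold's -x (to the robot). Fixed stop at each end; turns about the vertical, stays where it is left, needs 0.30 N m (about 5 N on the grip)
- lever_left (a point): middle of the black grip on the left lever, 61 mm out from its vertical pivot axis and 100 mm above the bench; the grip is 52 mm long, 16 mm wide, 10 mm high (95 to 105 mm above the bench) and its outer end is 87 mm from the pivot
- lever_middle (a point): middle of the black grip on the middle lever, 61 mm out from its vertical pivot axis and 100 mm above the bench; the grip is 52 mm long, 16 mm wide, 10 mm high (95 to 105 mm above the bench) and its outer end is 87 mm from the pivot
- lever_right (a point): middle of the black grip on the right lever, 61 mm out from its vertical pivot axis and 100 mm above the bench; the grip is 52 mm long, 16 mm wide, 10 mm high (95 to 105 mm above the bench) and its outer end is 87 mm from the pivot
- seat_left (a point): centre of the left seat's floor, 118 mm above the bench, 90 mm behind (+x of the manifold) the pivot of the left lever on the same branch pipe; the seat is a shallow steel cup 66 mm across with a rim 5 mm high
- seat_middle (a point): centre of the middle seat's floor, 118 mm above the bench, 90 mm behind (+x of the manifold) the pivot of the middle lever on the same branch pipe; the seat is a shallow steel cup 66 mm across with a rim 5 mm high
- seat_right (a point): centre of the right seat's floor, 118 mm above the bench, 90 mm behind (+x of the manifold) the pivot of the right lever on the same branch pipe; the seat is a shallow steel cup 66 mm across with a rim 5 mm high
- funnel: loose upright steel filter funnel, an open cup 118 mm tall, 75 mm across the top, 55 mm at the foot, 0.3 kg; origin at the centre of its underside; stands on one of the three seats, drawn at random
- cover_a: loose grey dust cover, 55 mm across, 34 mm high with a small knob; origin at the centre of its underside; on one of the two seats without the funnel
- cover_b: a second dust cover like cover_a, on the other seat without the funnel
- wash_bottle: loose white wash bottle with red cap and spout, 109x68x193 mm, stands left of the manifold; bystander
- tweezers: loose steel tweezers, 122 mm long, lying in front of the manifold; bystander
- lab_timer: loose white timer, 62x72x17 mm, lying left in front of the manifold; bystander

How it is judged:
By the outcome, as a careful person would: the job done as asked, in the order asked, and still so for the second after the job is handed in, with the robot touching nothing.
It also fails if it takes over 54 s, if anything falls off the work surface, if the arm or the gripper's body presses on something with over 40 N, if the wrist force passes 120 N, or if a joint passes its speed limit or range.

## Working session

There is one attempt and no reset: what is moved stays moved. The work goes in short steps, Python scripts to look and compute and a tool call to move; the robot and the scene stay as the last step left them, time stands still between calls to the robot, and variables do not carry over. Pictures are saved under pics/ and viewed, at most 10 in all, crops included, and the job is handed in when it is done.

Besides the shell and the picture viewer there is one more tool, called after "Request:" as name([rows], argument=value, ...), one row to a line, values as JSON. jog_arm: Moves the arm, as the interface text tells. Its arguments: {"type":"object","properties":{"deltas":{"type":"array"},"force":{"type":"number"}},"required":["deltas"]}

```bash
mkdir -p pics
python3 - <<'E'
from plant import r
import cv2,numpy as np
for n in("scene","top"):
    im=r.capture(n);cv2.imwrite(f"pics/{n}0.png",im);c=r.camera_info(n);print(n,{k:np.round(v,3).tolist() for k,v in c.items()})
s=r.get_state();print(s['time_s'],s['tcp_pos'],s['eef_rot'],r.tip_extent)
E
```

```text
scene {'fx': 504.335, 'fy': 504.335, 'cx': 277.816, 'cy': 209.005, 'view': [[0.639, -0.769, -0.0, -0.179], [0.455, 0.377, 0.807, -0.408], [-0.621, -0.515, 0.591, -0.737], [0.0, 0.0, 0.0, 1.0]]}
top {'fx': 389.134, 'fy': 389.134, 'cx': 278.676, 'cy': 207.947, 'view': [[-0.01, -1.0, 0.024, 0.208], [0.984, -0.006, 0.176, -0.512], [-0.176, 0.026, 0.984, -0.866], [0.0, 0.0, 0.0, 1.0]]}
0.1 [0.26447324 0.62059215 0.24469323] [ 1.79913064e+02 -9.93833711e-03 -2.30840972e+01] 0.019
```

View pics/top0.png

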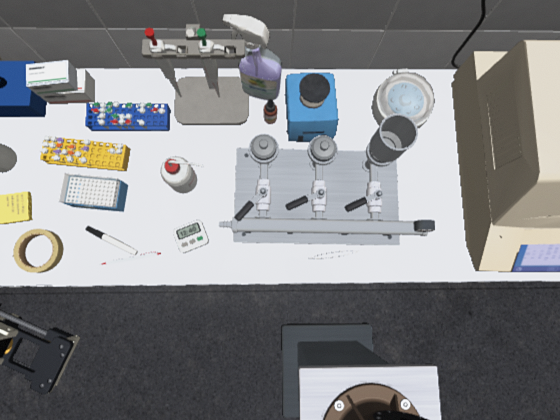

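View pics/scene0.png

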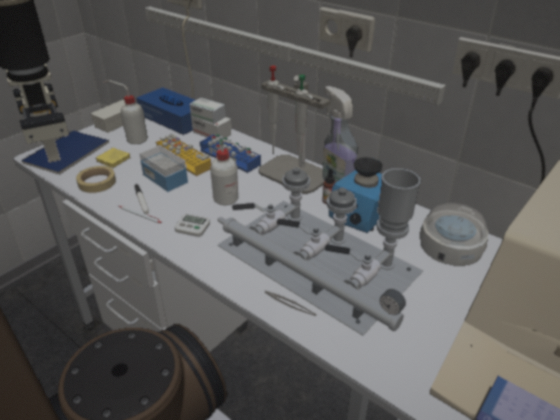

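The top view shows the funnel on the right seat (~390,140) and covers at (263,148) and (321,148). The black grips are at about (243,211), (297,203) and (356,205), and the tweezers, timer and bottle are clear of them.

```bash
cat > h.py <<'E'
from plant import r
import cv2,numpy as np
def ray(n,u,v,z):
    c=r.camera_info(n);V=np.array(c['view']);R=V[:3,:3];o=-R.T@V[:3,3]
    d=R.T@np.array([(u-c['cx'])/c['fx'],-(v-c['cy'])/c['fy'],-1]);return o+d*(z-o[2])/d[2]
def proj(n,p):
    c=r.camera_info(n);V=np.array(c['view']);q=V[:3,:3]@np.array(p)+V[:3,3]
    return c['cx']+c['fx']*q[0]/-q[2],c['cy']-c['fy']*q[1]/-q[2]
def grips(im,n):
    g=im.max(2);x0,x1,y0,y1=(230,372,190,225) if n=="top" else (228,356,198,256)
    m=np.zeros_like(g);m[y0:y1,x0:x1]=(g[y0:y1,x0:x1]<75)*255
    k,l,s,ce=cv2.connectedComponentsWithStats(m)
    o=[]
    for i in range(1,k):
        if s[i,4]<40: continue
        ys,xs=np.where(l==i)
        w=np.array([ray(n,a,b,.102)[:2] for a,b in zip(xs,ys)])
        C=w.mean(0);ev,E=np.linalg.eigh(np.cov(w.T));a=E[:,1]*np.sign(E[1,1])
        o.append((s[i,4],C.round(4),np.degrees(np.arctan2(a[1],a[0])).round(1),np.ptp(w@a).round(3)))
    return sorted(o,key=lambda t:-t[1][1])
E
python3 - <<'E'
from h import *
for n in("top","scene"):
    im=cv2.imread(f"pics/{n}0.png")
    for t in grips(im,n):print(n,*t)
im=cv2.imread("pics/top0.png")
for p,z in(((263,146.5),.14),((321,147),.14),((228,226),.05),((415,227),.05),((237,149),0),((397,150),0)):
    print(p,ray("top",*p,z).round(4))
cv2.imwrite("pics/c0.png",cv2.resize(im[125:260,225:445],None,fx=3.6,fy=3.6,interpolation=cv2.INTER_CUBIC))
E
```

```text
top 98 [0.4983 0.2811] 138.2 0.048
top 114 [0.5144 0.1668] 115.1 0.047
top 118 [0.5105 0.0365] 114.2 0.048
scene 77 [0.4969 0.281 ] 137.9 0.045
scene 62 [0.4012 0.209 ] 49.4 0.027
scene 118 [0.5139 0.1661] 116.9 0.046
scene 88 [0.6425 0.1184] 117.8 0.051
scene 72 [0.6139 0.0668] 32.6 0.043
scene 142 [0.5097 0.0362] 114.8 0.048
(263, 146.5) [0.6297 0.2383 0.14  ]
(321, 147) [0.6283 0.1138 0.14  ]
(228, 226) [0.4707 0.3203 0.05  ]
(415, 227) [ 0.4653 -0.1116  0.05  ]
(237, 149) [0.6718 0.3055 0.    ]
(397, 150) [ 0.6682 -0.0989  0.    ]
```

View pics/c0.png

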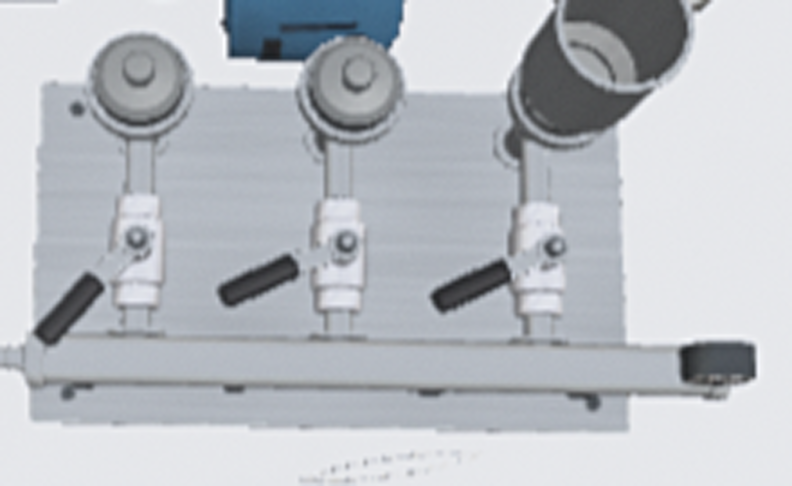

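Request:
jog_arm([
  [[-1, 2.2, -4.6, 0, 0.048], [-1, 2.2, -4.6, 0, 0.048], [-1, 2.2, -4.6, 0, 0.048], [-1, 2.2, -4.6, 0, 0.048], [-1, 2.2, -4.6, 0, 0.048], [-1, 2.2, -4.6, 0, 0.048], [-1, 2.2, -4.6, 0, 0.048], [-1, 2.2, -4.6, 0, 0.048]],
])

```text
time_s: 1.1
tcp_pos: [0.4409, 0.2513, 0.2455]
eef_rot: [180.0, 0.0, -1.0]
contact_force: [0.7, 1.1, -0.3]
gripper_width: 0.0133
gripper_force: 0.0
```

Run:
```python
from h import *
im=cv2.imread("pics/top0.png");hsv=cv2.cvtColor(im,cv2.COLOR_BGR2HSV)
m=((hsv[...,0]<8)|(hsv[...,0]>172))&(hsv[...,1]>130);m[:150]=0;m[185:]=0;m[:,:160]=0;m[:,200:]=0
ys,xs=np.where(m);print("cap",ray("top",xs.mean(),ys.mean(),.18))
```

```text
cap [0.57331402 0.42183842 0.18      ]
```

Request:
jog_arm([
  [[-1, 2.3, -4.5, 0, 0], [-1, 2.3, -4.5, 0, 0], [-1, 2.3, -4.5, 0, 0], [-1, 2.3, -4.4, 0, 0], [-1, 0, 0, -4, 0], [-1, 0, 0, -4, 0], [-1, 0, 0, -3, 0], [-1, 0, 0, -2.5, 0]],
])

```text
time_s: 2.1
tcp_pos: [0.532, 0.0736, 0.109]
eef_rot: [180.0, 0.1, -1.1]
contact_force: [0.3, 0.1, 0.1]
gripper_width: 0.0003
gripper_force: 0.0
```

Request:
jog_arm([
  [[-1, 0, 0, 0, 0], [-1, -0.8, -0.7, 0, 0], [-1, -1.0, -0.5, 0, 0], [-1, -1.0, -0.6, 0, 0], [-1, -0.8, -0.8, 0, 0], [-1, -0.8, -0.9, 0, 0]],
])

```text
time_s: 2.85
tcp_pos: [0.4883, 0.0393, 0.1116]
eef_rot: [-179.9, -0.1, -1.1]
contact_force: [0.9, 4.8, 0.2]
gripper_width: 0.0007
gripper_force: 2.3
```

Request:
jog_arm([
  [[-1, -0.4, -0.8, 0, 0], [-1, -0.3, -0.8, 0, 0], [-1, -0.1, -0.6, 0, 0], [-1, 0, -0.4, 0, 0], [-1, 0, -0.2, 0, 0], [-1, 0, 0, 0, 0]],
])

```text
time_s: 3.6
tcp_pos: [0.4791, 0.0106, 0.1109]
eef_rot: [-180.0, 0.1, -1.1]
contact_force: [-1.2, 3.3, -0.5]
gripper_width: 0.0001
gripper_force: 1.4
```

Not at the stop yet, since the force is only ~3 N. I'll keep pushing gently.

Request:
jog_arm([
  [[-1, 0, -0.2, 0, 0], [-1, 0, -0.2, 0, 0], [-1, 0, 0, 0, 0]],
])

```text
time_s: 3.98
tcp_pos: [0.4794, 0.0067, 0.1108]
eef_rot: [-180.0, 0.1, -1.1]
contact_force: [-3.8, 3.7, 1.0]
gripper_width: 0.0002
gripper_force: 1.9
```

Request:
jog_arm([
  [[-1, 0, -0.2, 0, 0], [-1, 0, -0.2, 0, 0], [-1, 0, 0, 0, 0]],
])

```text
time_s: 4.35
tcp_pos: [0.4794, 0.005, 0.1108]
eef_rot: [-179.8, 0.0, -1.1]
contact_force: [-8.5, 19.0, 3.2]
gripper_width: 0.0004
gripper_force: 9.5
```

Request:
jog_arm([
  [[-1, 0, 1.0, 0, 0], [-1, -0.4, 2.5, 0, 0], [-1, 0, 3.5, 0, 0], [-1, 0, 3.5, 0, 0], [-1, 0, 2.5, 0, 0], [-1, 0, 0.5, 0, 0], [-1, 0, 0, 0, 0]],
])

```text
time_s: 5.22
tcp_pos: [0.4763, 0.1376, 0.1107]
eef_rot: [180.0, 0.0, -1.0]
contact_force: [-0.0, -0.6, -0.3]
gripper_width: 0.0001
gripper_force: 0.0
```

Request:
jog_arm([
  [[-1, 1.0, 0.6, 0, 0], [-1, 1.0, 0.5, 0, 0], [-1, 1.0, 0.5, 0, 0], [-1, 0.8, 0.4, 0, 0], [-1, 0.5, 0, 0, 0], [-1, 0.2, 0, 0, 0], [-1, 0, 0, 0, 0]],
])

```text
time_s: 6.1
tcp_pos: [0.5215, 0.158, 0.1101]
eef_rot: [-180.0, 0.0, -1.1]
contact_force: [-2.7, 0.3, -2.5]
gripper_width: 0.0004
gripper_force: 1.5
```

Request:
jog_arm([
  [[-1, 0.2, 0, 0, 0], [-1, 0.2, 0, 0, 0], [-1, 0, 0, 0, 0]],
])

```text
time_s: 6.48
tcp_pos: [0.5232, 0.1581, 0.11]
eef_rot: [180.0, 0.2, -1.1]
contact_force: [-14.6, 6.7, 4.5]
gripper_width: 0.0004
gripper_force: 7.3
```

Request:
jog_arm([
  [[-1, 0.2, 0, 0, 0], [-1, 0.1, 0, 0, 0], [-1, 0, 0, 0, 0]],
])

```text
time_s: 6.85
tcp_pos: [0.5235, 0.158, 0.1098]
eef_rot: [180.0, 0.5, -1.1]
contact_force: [-26.6, 9.5, 14.5]
gripper_width: 0.0005
gripper_force: 14.0
```

Request:
jog_arm([
  [[-1, -1.0, 0, 0, 0], [-1, -2.5, 0, 0, 0], [-1, -2.5, 0, 0, 0], [-1, 0, 2.5, 0, 0.1], [-1, 0, 3.0, 0, 0.1], [-1, 0, 2.2, 0, 0.1], [-1, 0, 0.5, 0, 0], [-1, 0, 0, 0, 0]],
])

```text
time_s: 7.85
tcp_pos: [0.4689, 0.24, 0.1107]
eef_rot: [-180.0, -0.0, 16.0]
contact_force: [-0.6, -0.3, 0.4]
gripper_width: 0.0002
gripper_force: 0.0
```

Request:
jog_arm([
  [[-1, 1.0, 0.7, 0, 0], [-1, 1.1, 0.8, 0, 0], [-1, 0.8, 1.0, 0, 0], [-1, 0.8, 1.0, 0, 0], [-1, 0.8, 0.9, 0, 0], [-1, 0.5, 0.5, 0, 0], [-1, 0, 0, 0, 0]],
])

```text
time_s: 8.72
tcp_pos: [0.5174, 0.2869, 0.1089]
eef_rot: [179.8, 0.3, 16.0]
contact_force: [-4.8, -5.5, -0.5]
gripper_width: 0.0006
gripper_force: 2.4
```

Request:
jog_arm([
  [[-1, 0.2, 0, 0, 0], [-1, 0.2, 0, 0, 0], [-1, 0, 0, 0, 0]],
])

```text
time_s: 9.1
tcp_pos: [0.5209, 0.2877, 0.1089]
eef_rot: [179.9, 0.3, 16.0]
contact_force: [-7.2, -0.9, -0.8]
gripper_width: 0.0005
gripper_force: 3.6
```

Request:
jog_arm([
  [[-1, 0.2, 0, 0, 0], [-1, 0.2, 0, 0, 0], [-1, 0, 0, 0, 0]],
])

```text
time_s: 9.48
tcp_pos: [0.5233, 0.288, 0.1088]
eef_rot: [180.0, 0.5, 16.0]
contact_force: [-15.1, 2.4, 4.3]
gripper_width: 0.0006
gripper_force: 8.0
```

Request:
jog_arm([
  [[-1, 0.2, 0, 0, 0], [-1, 0.1, 0, 0, 0], [-1, 0, 0, 0, 0]],
])

```text
time_s: 9.85
tcp_pos: [0.5239, 0.2879, 0.1086]
eef_rot: [180.0, 0.7, 16.0]
contact_force: [-27.7, 5.5, 10.8]
gripper_width: 0.0004
gripper_force: 14.1
```

Request:
jog_arm([
  [[-1, -1, -0.3, 0, 0], [-1, -4, 0, 0, 0], [-1, 0, 0, 4, 0], [-1, 0, 0, 5, 0], [-1, -2, 4, 4, 0], [-1, -4, 4, 0, 0], [-1, -3, 5, 0, 0], [-1, -3, 5, 0, 0]],
])

```text
time_s: 10.85
tcp_pos: [0.3592, 0.4678, 0.2412]
eef_rot: [-179.9, -0.1, 16.1]
contact_force: [2.1, 1.3, 0.3]
gripper_width: 0.0004
gripper_force: 0.0
```

Run:
```python
from h import *
for n in("top","scene"):
    im=r.capture(n);cv2.imwrite(f"pics/{n}1.png",im)
    for t in grips(im,n):print(n,*t)
im=cv2.imread("pics/top1.png")
cv2.imwrite("pics/c1.png",cv2.resize(im[125:260,165:445],None,fx=2.8,fy=2.8,interpolation=cv2.INTER_CUBIC))
```

```text
top 64 [0.5391 0.1731] 89.6 0.046
scene 57 [0.4011 0.2089] 54.0 0.027
scene 106 [0.5415 0.1723] 83.3 0.047
scene 78 [0.6423 0.1193] 118.0 0.051
scene 69 [0.6141 0.0668] 32.1 0.043
```

View pics/c1.png

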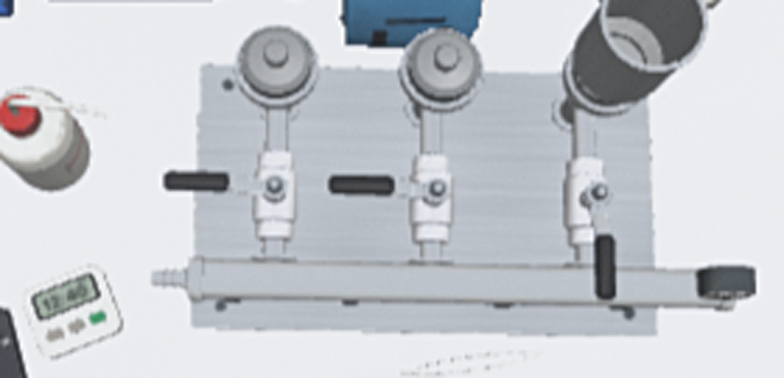

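The left and middle levers, at (197,181) and (362,185) in the crop, lie across their pipes. The right lever, at (605,267), lies in line with its pipe, and nothing else has moved. Next I'll check the angles numerically.

Run:
```python
from h import *
im=cv2.imread("pics/top1.png").max(2)
for x0,x1,y0,y1 in((220,248,180,198),(278,308,180,200),(370,390,205,236)):
    ys,xs=np.where(im[y0:y1,x0:x1]<90);w=np.array([ray("top",a+x0,b+y0,.102)[:2] for a,b in zip(xs,ys)])
    E=np.linalg.eigh(np.cov(w.T))[1][:,1];print(len(xs),w.mean(0).round(4),np.degrees(np.arctan2(E[1],E[0]))%180)
# branch/header reference: plate edges
for n in [(200,65),(656,80),(193,326),(656,334)]:print(ray("top",165+n[0]/2.8,125+n[1]/2.8,.005).round(4))
```

```text
131 [0.5445 0.3007] 89.35181950522764
136 [0.5412 0.1708] 88.12392888614956
154 [ 0.4724 -0.0179] 3.0934893602932902
[0.6722 0.3065 0.005 ]
[ 0.6572 -0.1024  0.005 ]
[0.4394 0.3104 0.005 ]
[ 0.4292 -0.0875  0.005 ]
```

```bash
python3 -c "
from plant import r
print(r.close_job())"
```

```text
the job is handed in; nothing more can be done
None
```

I opened the funnel's valve (right) to its stop, then shut the middle and left valves to theirs. The final picture shows the funnel, covers and bystanders where they were, and the job is handed in at about 11 s; the hand-in returned no verdict.

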